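# Make up two job trays for the glass torch

## Robot

A 6-joint arm with a two-finger parallel gripper is mounted at the origin on the work surface. World frame = base frame: x ahead of the robot, y to its left, z up, the work surface at z = 0. Lengths are in m, angles in rad, forces in N, time in s.
With the tool pointing down it reaches from about 0.275 to 0.825 m from the base axis. Payload 5.2 kg.
Tool frame: the origin (TCP) lies on the front face of the gripper's body, between the roots of the fingers; the fingertips stand 84 mm ahead of it and the grasp point (between the pads) lies 65 mm ahead of it; x points along the fingers, y is the direction in which the jaws open and shut, and the axes are right-handed (so a half turn about x gives the same grasp; the last joint's range is limited). The gripper opens to 93 mm and grips with 3 to 60 N. Pads are 15 mm wide; open, the fingers measure 128 mm over their backs; the gripper's body (75 mm by 188 mm) begins 65 mm behind the grasp point.
Start: joints at [-0.203, 0.259, 1.535, -0, 1.348, -0.203], TCP at [0.55, 0, 0.303] pointing down, gripper open.
Joint ranges: [-3.14, 3.14], [-0.91, 2.08], [0.19, 2.58], [-1.22, 4.36], [0.22, 2.71], [-3.12, 3.12]. Speed limits (rad/s): [2.57, 2.57, 3.14, 3.14, 3.14, 3.14].

## Interface

Orientations are given as a rotation vector (axis times angle).
In Python, from cell import * gives the robot as it stands. The module is installed in compiled form; this text tells all that it offers.
- The arm moves only by the tool move_arm, never from a script. Its argument "rows" is a list that holds one entry, the list of rows, each a list of 5 numbers: the shift along the world's x, y, z in mm, then the turn about the world's z in rad, then the closure, from 0 (fully open) to 1 (shut). A call has 1 to 5 rows; each row shifts and turns the pose as measured when the row begins; what a row does not reach is not made up. A row lasts 1/12 s, in which the tool goes at most 41.7 mm and 7.16 degrees, less where a joint would pass 70% of its speed; a pose out of reach is approached as far as the arm can. A call is refused whole if a number of a shift passes 41.7 or a number of a turn 0.125, either way. A call with a gripper value outside its range is refused whole. The fingers move at their own pace and stop on an object; the grip force is fixed at half the most. Time passes only in rows, so rows that do not move let the fingers close. It gives the time, the measured TCP pose, the force and the opening at its end, in the units of the state.
- get_obs(): the state, without advancing time (a new reading comes with each control period).
- camera(name): name is "scene" or "side" or "wrist"; returns the picture (400x640x3 uint8, blue, green, red); there is no depth.
- camera_info(name): a dict with "camera_matrix" (3x3 intrinsics, pixels), "k1" (the pictures are not rectified: a ray, as slopes to the right and down, at radius r is drawn at 1 + k1 r^2 times it, then the intrinsics apply), "xyz" and "orientation" of the camera in the world. Camera axes: x right, y up, looking along -z (the intrinsics and any distortion apply to the point x, -y, -z); pixel columns grow to the right and rows downward; lengths in m; the calibration is good to about 2 mm. A picture is of the moment at which its call begins: read the wrist's pose just before it. camera_info takes no time and is no camera call; for the wrist camera it gives the pose at the moment of the call.
- sign_off(): hands the job in, once; it reports no verdict.
The state is a dict: "time_s": time; "joint_pos": joint angles; "qd": joint speeds; "joint_efforts": joint torques, N m; "eef_pos": TCP position; "orientation": TCP orientation; "ft_force": force on the tool from outside, world axes, zero at the start; "moment": the same for the moment, N m; "gripper_width": finger opening in m.
Only numpy, scipy, OpenCV 4.12 (cv2) and the standard library are available. Lean on these libraries where they do the work, as an engineer would, in place of code of your own. Each camera call takes 0.05 s, during which the arm holds its last target.

## Task

Make up the trays for the next two jobs at the torch, each laid out in order of use from its large compartment. Red tray: the round graphite cup mould in the large compartment, the amber bar in the middle one and the blue bar in the end one; bare steel tray: the brass optic mould in the large compartment and the green bar in the middle one. Stand everything upright on the compartment floors without knocking any over, and leave the white bar and the square graphite mould where they are.

Things in the scene. Friction and masses are not known exactly. Their poses are not given: they have to be found in the camera images.
- bar_blue_c (a point): Centre (half-way up) of the blue colour-bar chunk: a solid glass cylinder 32 mm in diameter and 55 mm high, standing on end on the bench (110 g); z up along its axis.
- bar_amber_c (a point): Centre (half-way up) of the amber (orange) colour-bar chunk: a solid glass cylinder 32 mm in diameter and 55 mm high, standing on end on the bench (110 g); z up along its axis.
- bar_green_c (a point): Centre (half-way up) of the green colour-bar chunk: a solid glass cylinder 32 mm in diameter and 55 mm high, standing on end on the bench (110 g); z up along its axis.
- mould_cup_c (a point): Centre (half-way up) of the graphite cup mould: a black ROUND block 48 mm in diameter and 40 mm high with one large half-round hollow in its top, standing hollow up; 130 g; z up.
- mould_optic_c (a point): Centre (half-way up) of the brass optic mould: a round yellow-metal mould 48 mm in diameter and 45 mm high with a ribbed open cavity in its top, standing cavity up; 300 g; z up.
- bar_white_c (a point): Centre (half-way up) of the white colour-bar chunk: a solid glass cylinder 32 mm in diameter and 55 mm high, standing on end on the bench (110 g); z up along its axis. Spare stock: stays where it stands.
- mould_bead_c (a point): Centre (half-way up) of the graphite bead mould: a black SQUARE block 48 x 48 mm and 32 mm high with four small hollows in its top; 130 g; x and y along its sides, z up. Spare stock: stays where it stands.
- tray_red: Red-painted fixed tray, 78 (x) by 200 mm (y), walls 18 mm high, 3 mm thick, floor 3 mm thick. Origin: centre of the underside; z up, +y along its length to the large end. A row of three compartments 72 mm wide (x = 0): large (80 mm long, centre y = +57 mm, a 16 mm pull tab on its outer end), middle (54 mm, y = -13 mm), end (54 mm, y = -70 mm, farthest from the tab).
- tray_steel: Bare grey steel fixed tray, 78 (x) by 200 mm (y), walls 18 mm high, 3 mm thick, floor 3 mm thick. Origin: centre of the underside; z up, +y along its length to the large end. A row of three compartments 72 mm wide (x = 0): large (80 mm long, centre y = +57 mm, a 16 mm pull tab on its outer end), middle (54 mm, y = -13 mm), end (54 mm, y = -70 mm, farthest from the tab).
Things that resemble listed ones, but are neither listed nor needed, are in the scene too. Of the things that look like the tray_red, take the one that is farthest to the robot's left at the start.

How it is judged:
By the outcome, as a careful person would: the job done as asked, in the order asked, and still so for the second after the job is handed in, with the robot touching nothing.
It also fails if it takes over 109 s, if anything falls off the work surface, if the arm or the gripper's body presses on something with over 40 N, if the wrist force passes 120 N, or if a joint passes its speed limit or range.

## Working session

There is one attempt and no reset: what is moved stays moved. The work goes in short steps, Python scripts to look and compute and a tool call to move; the robot and the scene stay as the last step left them, time stands still between calls to the robot, and variables do not carry over. Pictures are saved under pics/ and viewed, and the job is handed in when it is done.

Besides the shell and the picture viewer there is one more tool, called after "Request:" as a command line: name --argument value ..., lists and objects as JSON in quotes. move_arm: Moves the arm, as the interface text tells. Its arguments: {"type":"object","properties":{"rows":{"type":"array","items":{"type":"array","items":{"type":"array","items":{"type":"number"}}}}},"required":["rows"]}

```bash
mkdir -p pics; ls; cat > h.py <<'E'
import numpy as np,cv2,json
from cell import *
from scipy.spatial.transform import Rotation as R
def rot(o):
    o=np.array(o,float)
    return o if o.shape==(3,3) else R.from_rotvec(o).as_matrix()
def ray(ci,u,v):
    K=np.array(ci["camera_matrix"]);k=ci["k1"]
    xd=np.array([(u-K[0,2])/K[0,0],(v-K[1,2])/K[1,1]])
    x=xd.copy()
    for _ in range(50): x=xd/(1+k*(x@x))
    return rot(ci["orientation"])@np.array([x[0],-x[1],-1])
def pz(ci,u,v,z):
    d=ray(ci,u,v);p=np.array(ci["xyz"]);return p+d*(z-p[2])/d[2]
def proj(ci,P):
    q=rot(ci["orientation"]).T@(np.array(P)-np.array(ci["xyz"]))
    x=np.array([q[0],-q[1]])/-q[2];x=x*(1+ci["k1"]*(x@x))
    K=np.array(ci["camera_matrix"]);return K[0,0]*x[0]+K[0,2],K[1,1]*x[1]+K[1,2]
E
python3 - <<'E'
from h import *
for n in ["scene","side","wrist"]:
    ci=camera_info(n);im=camera(n);cv2.imwrite(f"pics/{n}0.png",im)
    print(n,{k:np.round(v,4).tolist() for k,v in ci.items()})
print(get_obs())
E
```

```text
pics
scene {'camera_matrix': [[431.9422, 0.0, 325.5644], [0.0, 431.9422, 197.5429], [0.0, 0.0, 1.0]], 'k1': 0.0361, 'xyz': [0.9214, -0.662, 0.6097], 'orientation': [0.9475, 0.2764, 0.5553]}
side {'camera_matrix': [[508.9001, 0.0, 313.4063], [0.0, 508.9001, 199.6961], [0.0, 0.0, 1.0]], 'k1': -0.008, 'xyz': [0.31, 1.2461, 0.7947], 'orientation': [0.0883, -1.5291, -2.6397]}
wrist {'camera_matrix': [[293.6364, 0.0, 322.7443], [0.0, 293.6364, 196.1003], [0.0, 0.0, 1.0]], 'k1': -0.0397, 'xyz': [0.5496, 0.0821, 0.3832], 'orientation': [-0.2945, 0.0014, 0.0007]}
{'time_s': 0.15, 'joint_pos': array([-2.02820872e-01,  2.59176767e-01,  1.53577838e+00, -1.98217031e-05,
        1.34798158e+00, -2.02804243e-01]), 'qd': array([ 0.00157895,  0.00095586, -0.0028812 , -0.00029235, -0.00129595,
        0.00073096]), 'joint_efforts': array([ 1.84710952e-03, -4.37643743e+01, -2.84233278e+01,  7.19930883e-02,
        3.80130450e-02, -3.72983607e-06]), 'eef_pos': array([5.49722421e-01, 6.35003488e-05, 3.02129362e-01]), 'orientation': array([ 1.20876944,  1.21035156, -1.21006184]), 'ft_force': array([ 0.21251201, -0.24332119,  0.48107033]), 'moment': array([0.02204921, 0.04620483, 0.01091726]), 'gripper_width': 0.09294921041562945}
```

View pics/scene0.png

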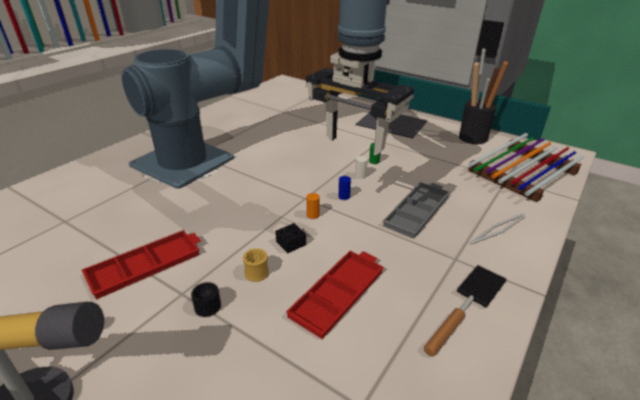

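View pics/side0.png

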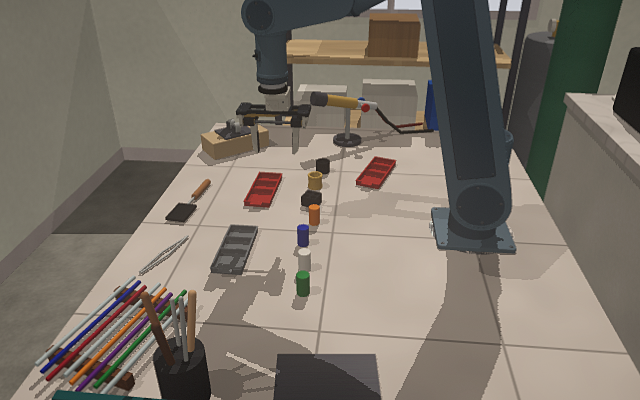

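View pics/wrist0.png

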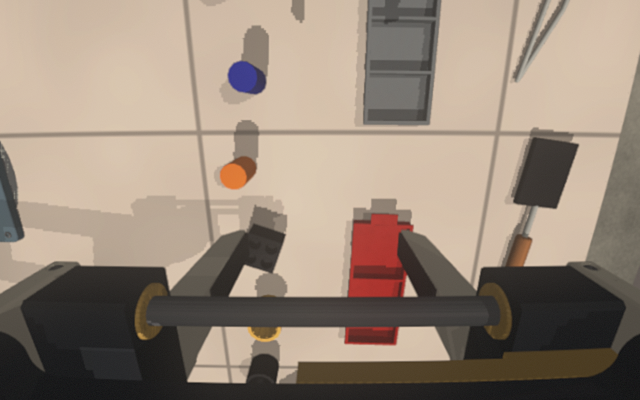

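Blue (344,187), amber (313,205), green (375,153), white (361,167), square mould (290,237), brass (256,264) and round black cup (206,298) in the scene view. There are two red trays, at (145,262) and (337,290), and one steel tray at (417,208). Enlarging to measure.

```bash
python3 - <<'E'
from h import *
im=cv2.imread("pics/scene0.png")
def crop(n,im,x,y,w,h,s):
    c=cv2.resize(im[y:y+h,x:x+w],None,fx=s,fy=s,interpolation=cv2.INTER_CUBIC)
    for i in range(0,w,10):
        cv2.line(c,(i*s,0),(i*s,6 if i%50 else 16),(0,255,255),1)
        if i%20==0: cv2.putText(c,str(x+i),(i*s,22),0,.35,(255,0,255),1)
    for i in range(0,h,10):
        cv2.line(c,(0,i*s),(6,i*s),(0,255,255),1)
        if i%20==0: cv2.putText(c,str(y+i),(8,i*s+4),0,.35,(255,0,255),1)
    cv2.imwrite(n,c)
crop("pics/a.png",im,180,190,210,150,3)
crop("pics/b.png",im,290,130,200,150,4) if 0 else crop("pics/b.png",im,290,130,180,120,4)
s=cv2.imread("pics/side0.png")
crop("pics/c.png",s,200,140,210,160,3)
E
cat >> h.py <<'E'
def crop(n,im,x,y,w,h,s):
    c=cv2.resize(im[y:y+h,x:x+w],None,fx=s,fy=s,interpolation=cv2.INTER_CUBIC)
    for i in range(0,w,10):
        cv2.line(c,(i*s,0),(i*s,6),(0,255,255),1)
        if i%20==0: cv2.putText(c,str(x+i),(i*s,22),0,.35,(255,0,255),1)
    for i in range(0,h,10):
        cv2.line(c,(0,i*s),(6,i*s),(0,255,255),1)
        if i%20==0: cv2.putText(c,str(y+i),(8,i*s+4),0,.35,(255,0,255),1)
    cv2.imwrite(n,c)
E
```

```text
(no output)
```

View pics/a.png

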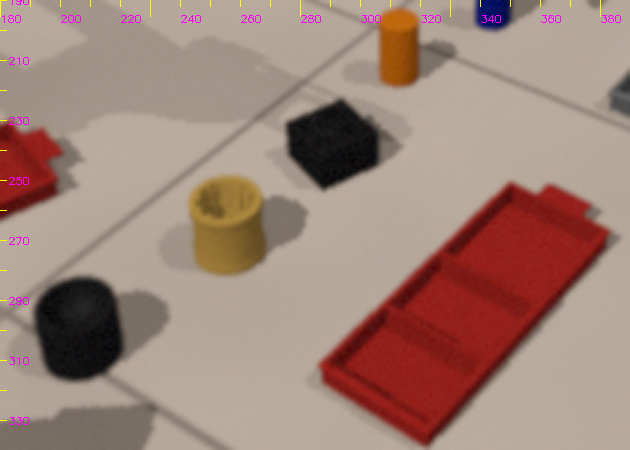

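View pics/b.png

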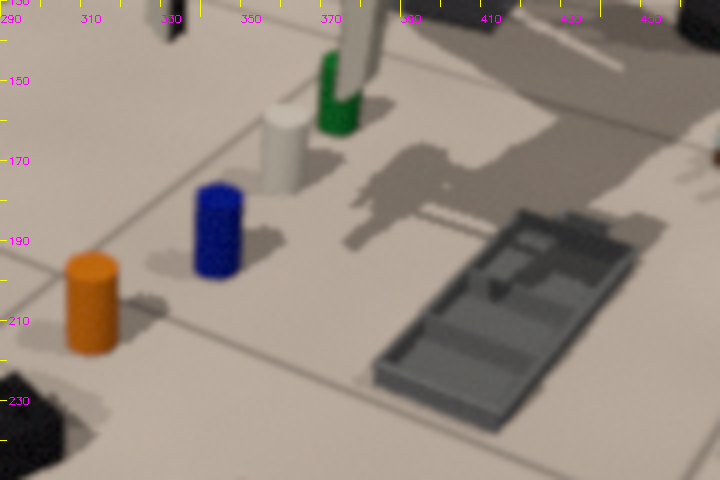

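View pics/c.png

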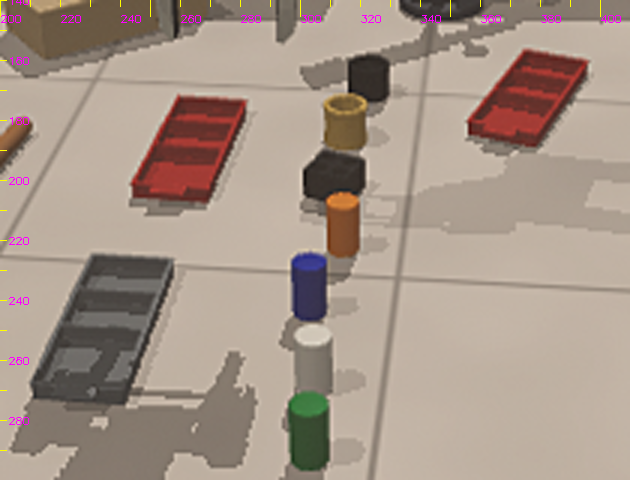

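```bash
cat > fit.py <<'E'
from h import *
from scipy.optimize import least_squares
C={n:camera_info(n) for n in ["scene","side"]}
def bb(ci,x,y,r,h):
    a=np.linspace(0,2*np.pi,48)
    p=np.array([proj(ci,(x+r*np.cos(t),y+r*np.sin(t),z)) for z in(0,h) for t in a])
    return np.r_[p.min(0),p.max(0)]
D={'amber':(.016,.055,(306.5,193,319.75,218.75),(309,204,319.8,225.7)),
'blue':(.016,.055,(338.5,175.75,350.75,200),(297,224.3,309,246.7)),
'white':(.016,.055,(355.25,155.5,366.75,179),(298,247.7,310.7,np.nan)),
'green':(.016,.055,(369.5,142.5,380,164.25),(296,270.7,309.7,296.7)),
'cup':(.024,.04,(191.3,282.3,221,317),(315.7,158,329.7,173.7)),
'brass':(.024,.045,(242.7,248.7,268.7,281.7),(307.7,171.3,322.3,190))}
for k,(r,h,a,b) in D.items():
    o=[]
    for w in ((1,0),(0,1),(1,1)):
        def f(p):
            e=np.r_[w[0]*(bb(C['scene'],*p,r,h)-a),w[1]*(bb(C['side'],*p,r,h)-b)]
            return np.nan_to_num(e)
        s=least_squares(f,[.5,0]);o.append((s.x*1000).round(1).tolist())
    print(k,o,s.fun.round(1))
T={'red':[(350.7,250.3),(383.3,267.7),(287,311.7),(323.3,334)],'steel':[(420.3,182.5),(449.3,192.5),(383.5,220.5),(414,234.5)]}
S={'red':[(244,202.7),(270.3,204.3),(259.3,171.7),(282,173)],'steel':[(211.3,267.3),(241.7,270.7),(230.7,225),(258,226)],'red2':[(355,181.5),(380,187.5),(375,156.5),(395.5,161)]}
for n,X in(('scene',T),('side',S)):
  for k,v in X.items():
    P=np.array([pz(C[n],*q,.018)[:2] for q in v]);
    print(n,k,(P*1000).round().tolist(),(P.mean(0)*1000).round(1),'long dir deg',np.degrees(np.arctan2(*(P[:2].mean(0)-P[2:].mean(0))[::-1])).round(1))
E
python3 fit.py
```

```text
amber [[444.3, 5.2], [444.1, 2.5], [444.3, 4.6]] [-0.5 -0.7  0.2  0.8 -0.4  0.2  0.1  0.6]
blue [[462.9, 113.0], [463.5, 111.5], [463.3, 112.3]] [-0.8 -0.6  0.8  0.8 -0.  -0.4  0.1  0.7]
white [[444.7, 224.5], [446.2, 222.3], [445.7, 223.3]] [-0.8  0.1  1.   0.4 -0.   0.3  0.3  0. ]
green [[437.0, 314.5], [438.6, 313.4], [438.1, 313.5]] [-1.1 -0.3  1.4  0.7  0.1 -0.5  0.3  0.5]
cup [[450.6, -331.0], [451.0, -335.5], [450.7, -331.3]] [-0.6 -0.6  0.5  0.7 -0.   0.1 -0.   0.9]
brass [[465.2, -216.2], [465.4, -218.5], [465.3, -216.5]] [-0.3 -0.5  0.2  0.6 -0.1  0.1  0.1  0.5]
scene red [[592.0, -68.0], [671.0, -75.0], [585.0, -270.0], [664.0, -273.0]] [ 627.9 -171.5] long dir deg 87.9
scene steel [[601.0, 261.0], [679.0, 259.0], [600.0, 62.0], [677.0, 56.0]] [639.3 159.3] long dir deg 89.5
side red [[666.0, -62.0], [585.0, -60.0], [662.0, -273.0], [583.0, -271.0]] [ 624.1 -166.8] long dir deg 89.1
side steel [[676.0, 261.0], [597.0, 267.0], [676.0, 65.0], [598.0, 63.0]] [636.6 164.1] long dir deg 90.1
side red2 [[336.0, -233.0], [255.0, -200.0], [271.0, -433.0], [199.0, -403.0]] [ 264.9 -317.4] long dir deg 73.4
```

```bash
python3 - <<'E'
from h import *
a,b=camera_info("scene"),camera_info("side")
for nm,p,q in(("nozzle",(80,325),(318,98)),("base",(40,385),(347,139))):
    A=[];B=[]
    d1,d2=ray(a,*p),ray(b,*q)
    d1/=np.linalg.norm(d1);d2/=np.linalg.norm(d2);M=[np.eye(3)-np.outer(d,d) for d in(d1,d2)]
    print(nm,np.linalg.solve(M[0]+M[1],M[0]@a["xyz"]+M[1]@b["xyz"]).round(3))
# check: project model centres
for n,c in(("scene",a),("side",b)):
  im=cv2.imread(f"pics/{n}0.png")
  for t,(X,Y,th) in{'red':(.626,-.169,88.5),'steel':(.638,.162,89.8)}.items():
    y=np.array([np.cos(np.radians(th)),np.sin(np.radians(th))]);x=np.array([y[1],-y[0]])
    for cy in(.057,-.013,-.070):
        u=proj(c,(*(np.array([X,Y])+cy*y),.003));cv2.circle(im,tuple(int(round(v)) for v in u),1,(255,255,0),-1)
        print(t,cy,((np.array([X,Y])+cy*y)*1000).round(1))
    pts=[proj(c,(*(np.array([X,Y])+i*.039*x+j*.1*y),.018)) for i,j in((1,1),(1,-1),(-1,-1),(-1,1))]
    cv2.polylines(im,[np.int32(np.round(pts))],1,(0,255,0),1)
  x,y,w,h=(270,170,200,170) if n=="scene" else (200,150,120,140)
  crop(f"pics/ov_{n}.png",im,x,y,w,h,3 if n=="scene" else 4)
E
```

```text
nozzle [ 0.49  -0.538  0.191]
base [ 0.378 -0.579  0.021]
red 0.057 [ 627.5 -112. ]
red -0.013 [ 625.7 -182. ]
red -0.07 [ 624.2 -239. ]
steel 0.057 [638.2 219. ]
steel -0.013 [638. 149.]
steel -0.07 [637.8  92. ]
red 0.057 [ 627.5 -112. ]
red -0.013 [ 625.7 -182. ]
red -0.07 [ 624.2 -239. ]
steel 0.057 [638.2 219. ]
steel -0.013 [638. 149.]
steel -0.07 [637.8  92. ]
```

View pics/ov_scene.png

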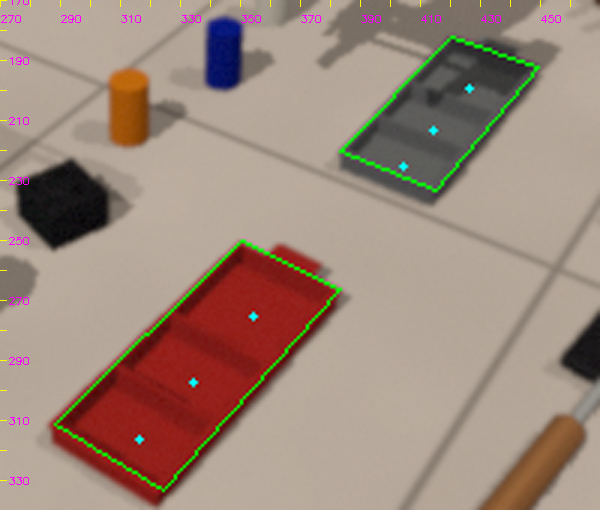

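View pics/ov_side.png

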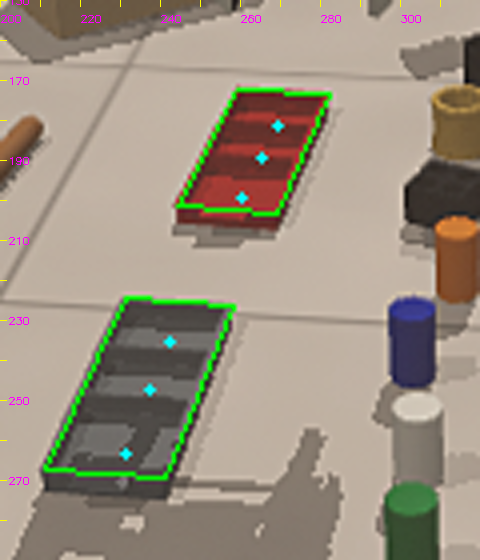

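The overlays fit both trays. Red trays: (337,290), y≈-169 mm, versus (145,262), y≈-317 mm. The first is farther to the robot's left, so it is the target. The cup mould is the round black block at (206,298). The square one at (290,237) stays.

Request:
move_arm --rows '[[[-11,-38,-10,0,0],[-11,-38,-10,0,0],[-11,-38,-10,0,0],[-11,-38,-10,0,0],[-11,-38,-10,0,0]]]'

```text
time_s: 0.57
eef_pos: [0.4949, -0.1873, 0.2519]
orientation: [1.201, 1.215, -1.193]
ft_force: [0.7, 0.0, 0.1]
gripper_width: 0.093
```

Request:
move_arm --rows '[[[-11,-36,-20,0,0],[-11,-36,-20,0,0],[-11,-36,-20,0,0],[-11,-37,-20,0,0],[0,0,-20,0,0]]]'

```text
time_s: 0.98
eef_pos: [0.4497, -0.3361, 0.1556]
orientation: [1.201, 1.204, -1.196]
ft_force: [1.1, -0.7, -0.9]
gripper_width: 0.093
```

```bash
python3 - <<'E'
from h import *
ci=camera_info("wrist");im=camera("wrist");cv2.imwrite("pics/w1.png",im)
print(get_obs()["eef_pos"],proj(ci,(.451,-.333,.04)),proj(ci,(.451,-.333,.0)))
E
```

```text
[ 0.4483288  -0.33189881  0.15096552] (np.float64(323.1830776398762), np.float64(221.02065887091263)) (np.float64(322.67115941999384), np.float64(203.27380912632233))
```

View pics/w1.png

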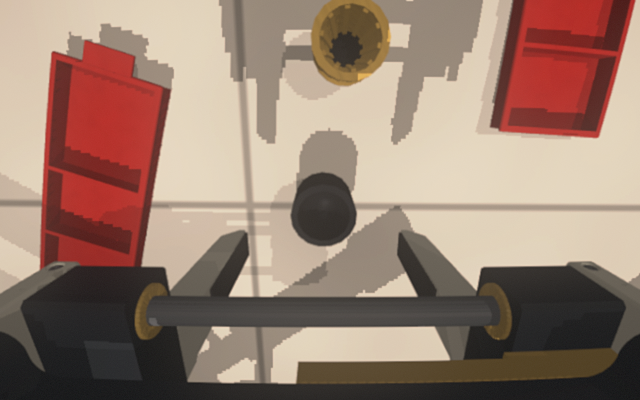

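Cup top at (323,217), centred between the fingers and as predicted; descending.

Request:
move_arm --rows '[[[2,0,-20,0,0],[0,0,-20,0,0],[0,0,-8,0,0],[0,0,0,0,0.6],[0,0,0,0,0.6]]]'

```text
time_s: 1.45
eef_pos: [0.4491, -0.3299, 0.1001]
orientation: [1.21, 1.22, -1.199]
ft_force: [-0.7, -0.3, 0.5]
gripper_width: 0.0839
```

Request:
move_arm --rows '[[[0,0,0,0,0.6],[0,0,0,0,0.6],[0,0,0,0,0.6],[0,0,0,0,0.6],[0,0,0,0,0.6]]]'

```text
time_s: 1.87
eef_pos: [0.4516, -0.3298, 0.1051]
orientation: [1.206, 1.214, -1.195]
ft_force: [0.5, -0.3, 0.1]
gripper_width: 0.051
```

Request:
move_arm --rows '[[[0,0,-3,0,1],[0,0,0,0,1],[0,0,0,0,1]]]'

```text
time_s: 2.12
eef_pos: [0.4521, -0.3303, 0.1058]
orientation: [1.204, 1.211, -1.195]
ft_force: [0.3, -0.2, -1.6]
gripper_width: 0.0473
```

Request:
move_arm --rows '[[[0,0,15,0,1],[0,0,30,0,1],[0,0,30,0,1],[0,0,20,0,1],[0,0,0,0,1]]]'

```text
time_s: 2.53
eef_pos: [0.45, -0.3284, 0.2005]
orientation: [1.207, 1.219, -1.196]
ft_force: [0.8, -0.6, -0.3]
gripper_width: 0.0471
```

```bash
cat > see.py <<'E'
import sys
from h import *
for n in sys.argv[2:]:
    im=camera(n);cv2.imwrite(f"pics/{sys.argv[1]}_{n}.png",im)
    print(np.array(get_obs()["eef_pos"]).round(4),np.array(get_obs()["ft_force"]).round(1))
E
python3 see.py l1 wrist
```

```text
[ 0.4496 -0.3279  0.1987] [-0.1  0.8 -2.2]
```

View pics/l1_wrist.png

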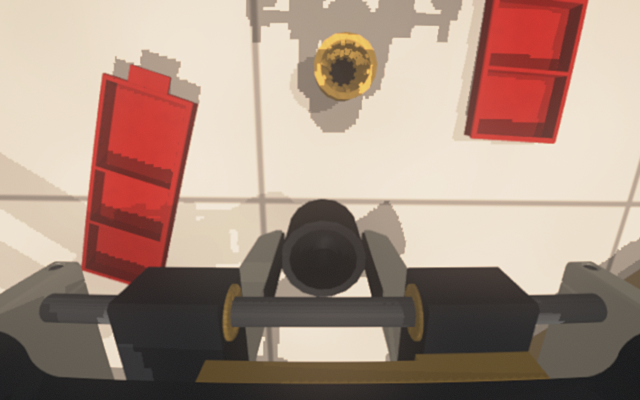

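Cup lifted upright (323,250), gripped. Carrying it to the red large compartment.

Request:
move_arm --rows '[[[25,31,0,0,1],[25,31,0,0,1],[25,31,0,0,1],[25,31,0,0,1],[25,31,0,0,1]]]'

```text
time_s: 3.0
eef_pos: [0.5712, -0.1744, 0.1898]
orientation: [1.216, 1.221, -1.214]
ft_force: [-0.3, 0.2, -2.0]
gripper_width: 0.0471
```

Request:
move_arm --rows '[[[25,31,-10,0,1],[25,31,-15,0,1],[0,0,-15,0,1],[0,0,0,0,1]]]'

```text
time_s: 3.33
eef_pos: [0.6219, -0.1035, 0.1406]
orientation: [1.211, 1.233, -1.212]
ft_force: [-1.0, 0.7, -2.9]
gripper_width: 0.0471
```

```bash
python3 see.py p1 wrist
```

```text
[ 0.6221 -0.1035  0.1417] [ 0.9  0.6 -1.2]
```

View pics/p1_wrist.png

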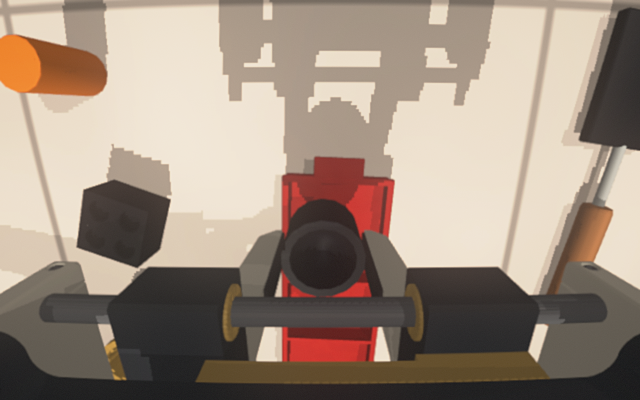

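Request:
move_arm --rows '[[[5,-5,-10,0,1],[0,0,-10,0,1],[0,0,-6,0,1],[0,0,0,0,1],[0,0,0,0,1]]]'

```text
time_s: 3.8
eef_pos: [0.6241, -0.1112, 0.1122]
orientation: [1.214, 1.235, -1.217]
ft_force: [0.5, -0.4, -2.4]
gripper_width: 0.0476
```

Request:
move_arm --rows '[[[0,0,-2,0,1],[0,0,-2,0,1],[0,0,0,0,1]]]'

```text
time_s: 4.05
eef_pos: [0.6238, -0.1127, 0.1094]
orientation: [1.216, 1.233, -1.218]
ft_force: [0.6, 0.3, -0.9]
gripper_width: 0.0474
```

Request:
move_arm --rows '[[[0,0,-2,0,1],[0,0,0,0,1],[0,0,0,0,1]]]'

```text
time_s: 4.3
eef_pos: [0.6244, -0.1131, 0.1088]
orientation: [1.217, 1.23, -1.216]
ft_force: [-0.5, -0.2, -1.9]
gripper_width: 0.0473
```

```bash
python3 see.py q1 scene side; python3 - <<'E'
from h import *
crop("pics/q1a.png",cv2.imread("pics/q1_scene.png"),270,200,160,140,4)
E
```

```text
[ 0.6244 -0.1131  0.1087] [-0.5  1.  -1.2]
[ 0.6244 -0.113   0.1086] [-0.2 -0.2 -2.4]
```

View pics/q1a.png

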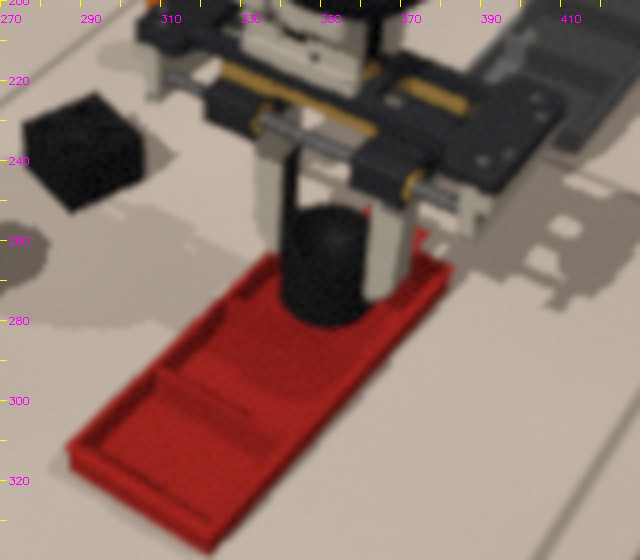

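```bash
python3 - <<'E'
from h import *
ci=camera_info("scene")
for z in(0.003,.006,.009,.012):
  for y in (-.113,-.117):
    p=np.array([proj(ci,(.6244+.024*np.cos(t),y+.024*np.sin(t),z+h)) for h in(0,.04) for t in np.linspace(0,6.28,48)])
    print(z,y,p.min(0).round(1),p.max(0).round(1))
E
```

```text
0.003 -0.113 [340.4 251.3] [366.  283.6]
0.003 -0.117 [339.3 252.4] [365.  284.8]
0.006 -0.113 [340.4 250.2] [366.2 282.5]
0.006 -0.117 [339.4 251.3] [365.1 283.7]
0.009 -0.113 [340.5 249. ] [366.3 281.3]
0.009 -0.117 [339.4 250.1] [365.2 282.6]
0.012 -0.113 [340.6 247.8] [366.4 280.2]
0.012 -0.117 [339.5 249. ] [365.3 281.5]
```

Request:
move_arm --rows '[[[0,0,-3,0,1],[0,0,-2,0,1],[0,0,0,0,1]]]'

```text
time_s: 4.65
eef_pos: [0.6243, -0.1128, 0.1081]
orientation: [1.216, 1.229, -1.216]
ft_force: [-0.1, 0.9, -1.6]
gripper_width: 0.0476
```

Request:
move_arm --rows '[[[0,0,-5,0,1],[0,0,-5,0,1]]]'

```text
time_s: 4.82
eef_pos: [0.6247, -0.1129, 0.1057]
orientation: [1.215, 1.227, -1.214]
ft_force: [-16.6, 2.3, 43.2]
gripper_width: 0.0474
```

Contact with the floor. Relax and release.

Request:
move_arm --rows '[[[0,0,1,0,1],[0,0,0,0,0.3],[0,0,0,0,0.3],[0,0,0,0,0.2]]]'

```text
time_s: 5.15
eef_pos: [0.6256, -0.1131, 0.1092]
orientation: [1.215, 1.222, -1.211]
ft_force: [0.5, -0.0, 0.9]
gripper_width: 0.0629
```

Request:
move_arm --rows '[[[0,0,0,0,0],[0,0,0,0,0],[0,0,15,0,0],[0,0,30,0,0],[0,0,30,0,0]]]'

```text
time_s: 5.57
eef_pos: [0.6208, -0.1115, 0.1748]
orientation: [1.212, 1.241, -1.222]
ft_force: [0.1, 0.4, 1.1]
gripper_width: 0.0918
```

```bash
python3 see.py r1 wrist
```

```text
[ 0.6234 -0.1123  0.1816] [ 2.1 -0.7  3.4]
```

View pics/r1_wrist.png

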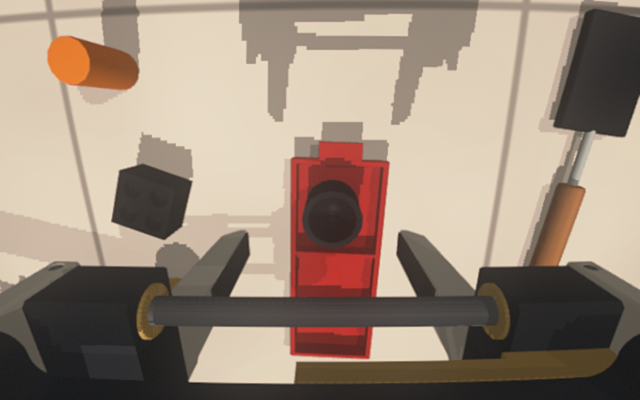

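Cup stands upright in the red large compartment (332,213). On to amber at (444,4).

Request:
move_arm --rows '[[[-35,23,5,0,0],[-35,23,0,0,0],[-35,23,0,0,0],[-35,23,0,0,0],[-35,23,0,0,0]]]'

```text
time_s: 6.03
eef_pos: [0.4527, -0.0015, 0.1858]
orientation: [1.22, 1.218, -1.215]
ft_force: [0.5, 0.7, 1.1]
gripper_width: 0.0928
```

Request:
move_arm --rows '[[[-4,1,-10,0,0],[0,0,-10,0,0],[0,0,0,0,0]]]'

```text
time_s: 6.28
eef_pos: [0.4402, 0.0046, 0.1643]
orientation: [1.216, 1.226, -1.216]
ft_force: [-0.2, -0.5, 0.1]
gripper_width: 0.0934
```

```bash
python3 see.py s2 wrist; python3 - <<'E'
from h import *
ci=camera_info("wrist");print(proj(ci,(.4443,.004,.055)),proj(ci,(.4443,.004,.0)))
E
```

```text
[0.4411 0.0042 0.1649] [-0.7  0.4  0.1]
(np.float64(329.15246528095673), np.float64(230.9186663679062)) (np.float64(328.5602016457154), np.float64(206.56321965223944))
```

View pics/s2_wrist.png

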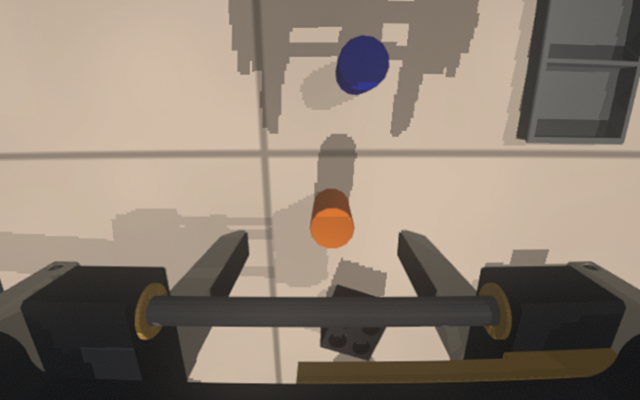

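Amber top at (332,227), 2 mm from the estimate. Descending.

Request:
move_arm --rows '[[[4,2,-20,0,0],[1,0,-20,0,0],[0,0,-20,0,0],[0,0,-4,0,0.2],[0,0,-1,0,0.5]]]'

```text
time_s: 6.75
eef_pos: [0.4554, 0.0021, 0.0991]
orientation: [1.222, 1.214, -1.212]
ft_force: [-0.9, -0.6, 0.3]
gripper_width: 0.084
```

Request:
move_arm --rows '[[[0,0,0,0,0.6],[0,0,0,0,0.6],[0,0,0,0,0.7],[0,0,0,0,0.8],[0,0,0,0,1]]]'

```text
time_s: 7.17
eef_pos: [0.4588, 0.0004, 0.1015]
orientation: [1.224, 1.21, -1.21]
ft_force: [-0.0, 0.0, 0.6]
gripper_width: 0.0506
```

Request:
move_arm --rows '[[[0,0,0,0,1],[0,0,0,0,1],[0,0,0,0,1],[0,0,0,0,1]]]'

```text
time_s: 7.5
eef_pos: [0.459, 0.0005, 0.1029]
orientation: [1.224, 1.208, -1.209]
ft_force: [-0.2, 0.4, -0.5]
gripper_width: 0.032
```

Request:
move_arm --rows '[[[0,0,12,0,1],[0,0,25,0,1],[0,0,30,0,1],[0,0,25,0,1],[0,0,0,0,1]]]'

```text
time_s: 7.92
eef_pos: [0.4565, 0.0012, 0.1963]
orientation: [1.222, 1.214, -1.213]
ft_force: [1.4, -0.9, -2.0]
gripper_width: 0.0313
```

```bash
python3 see.py l2 wrist side; python3 -c "
from h import *
crop('pics/l2c.png',cv2.imread('pics/l2_side.png'),230,140,150,140,4)"
```

```text
[0.4558 0.0013 0.1944] [ 0.2  0.8 -0.8]
[0.4548 0.0015 0.1928] [-1.  -0.1 -1.2]
```

View pics/l2_wrist.png

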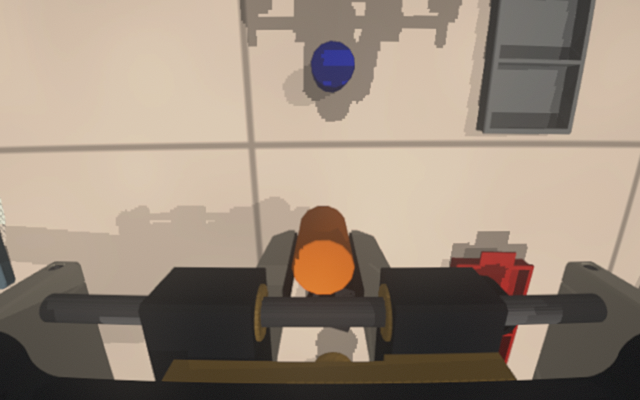

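View pics/l2c.png

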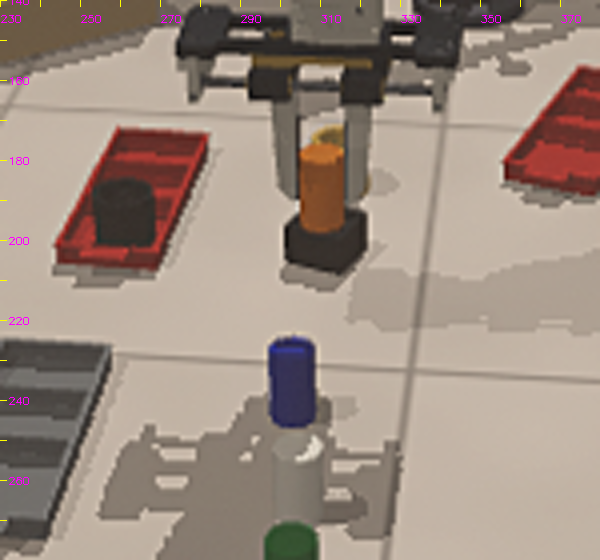

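```bash
python3 -c "
from h import *
ci=camera_info('wrist');print(pz(ci,323,267,.1455).round(4),ci['xyz'],get_obs()['eef_pos'])"
```

```text
[0.4545 0.0085 0.1455] [0.45601562 0.08263664 0.27482857] [0.45476486 0.00153719 0.19276541]
```

Request:
move_arm --rows '[[[34,-37,0,0,1],[34,-37,0,0,1],[34,-37,0,0,1],[34,-37,0,0,1],[34,-37,0,0,1]]]'

```text
time_s: 8.43
eef_pos: [0.5942, -0.154, 0.1838]
orientation: [1.212, 1.244, -1.22]
ft_force: [0.6, 0.2, -0.8]
gripper_width: 0.0318
```

Request:
move_arm --rows '[[[0,0,0,0,1]]]'

```text
time_s: 8.52
eef_pos: [0.598, -0.1599, 0.181]
orientation: [1.214, 1.239, -1.222]
ft_force: [0.5, -0.8, -0.7]
gripper_width: 0.0316
```

Request:
move_arm --rows '[[[28,-27,0,0,1],[0,0,-15,0,1],[0,0,-15,0,1],[0,0,-10,0,1],[0,0,0,0,1]]]'

```text
time_s: 8.93
eef_pos: [0.6185, -0.1853, 0.1235]
orientation: [1.215, 1.259, -1.235]
ft_force: [-0.2, 0.3, -2.0]
gripper_width: 0.0316
```

```bash
python3 see.py p2 wrist
```

```text
[ 0.6186 -0.1852  0.1243] [-0.5 -0.4 -2.2]
```

View pics/p2_wrist.png

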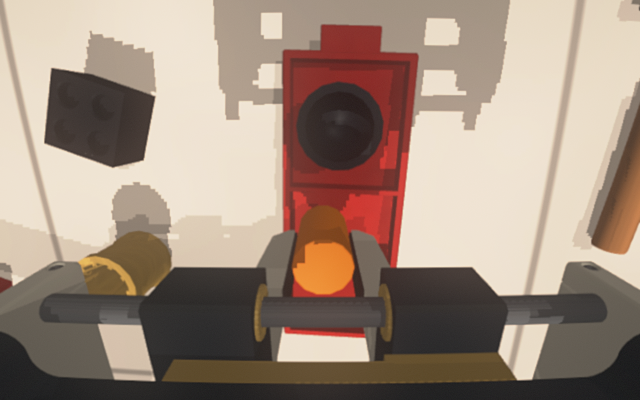

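Request:
move_arm --rows '[[[7,-2,-5,0,1],[0,0,-5,0,1],[0,0,-5,0,1],[0,0,0,0,1]]]'

```text
time_s: 9.32
eef_pos: [0.6264, -0.1862, 0.1088]
orientation: [1.214, 1.259, -1.234]
ft_force: [-0.4, 0.8, -2.0]
gripper_width: 0.0315
```

Request:
move_arm --rows '[[[0,0,-3,0,1]]]'

```text
time_s: 9.4
eef_pos: [0.6269, -0.1862, 0.1066]
orientation: [1.214, 1.258, -1.233]
ft_force: [0.1, -0.1, -0.3]
gripper_width: 0.0315
```

Request:
move_arm --rows '[[[0,0,-3,0,1]]]'

```text
time_s: 9.48
eef_pos: [0.6269, -0.1861, 0.1058]
orientation: [1.213, 1.257, -1.232]
ft_force: [-11.2, 2.6, 25.9]
gripper_width: 0.0318
```

Request:
move_arm --rows '[[[0,0,1,0,1],[0,0,0,0,0.5],[0,0,0,0,0.3],[0,0,0,0,0],[0,0,0,0,0]]]'

```text
time_s: 9.9
eef_pos: [0.6279, -0.1862, 0.1101]
orientation: [1.214, 1.252, -1.229]
ft_force: [0.3, -0.6, 0.9]
gripper_width: 0.0532
```

Request:
move_arm --rows '[[[0,0,0,0,0],[0,0,0,0,0],[0,0,15,0,0],[0,0,30,0,0],[0,0,30,0,0]]]'

```text
time_s: 10.32
eef_pos: [0.6237, -0.1844, 0.1781]
orientation: [1.212, 1.268, -1.237]
ft_force: [0.6, -0.2, 0.1]
gripper_width: 0.0866
```

```bash
python3 see.py r2 wrist
```

```text
[ 0.6262 -0.1854  0.1851] [ 2.  -1.   3.3]
```

View pics/r2_wrist.png

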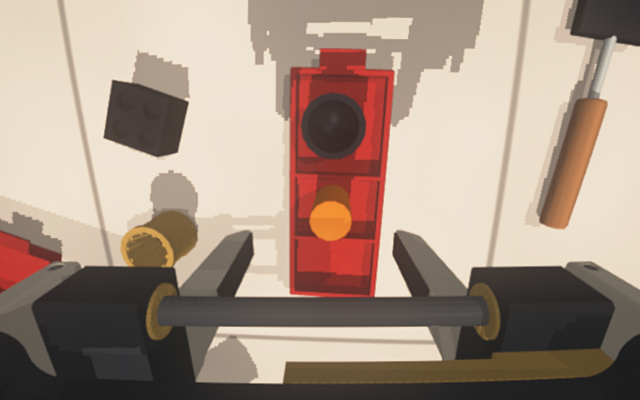

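Amber stands upright in the middle compartment (330,215). Now blue at (463,112).

Request:
move_arm --rows '[[[-20,38,5,0,0],[-20,38,0,0,0],[-20,38,0,0,0],[-20,38,0,0,0],[-20,38,0,0,0]]]'

```text
time_s: 10.78
eef_pos: [0.5307, -0.0044, 0.1927]
orientation: [1.223, 1.237, -1.234]
ft_force: [1.0, 0.9, -0.2]
gripper_width: 0.093
```

Request:
move_arm --rows '[[[-20,38,0,0,0],[-20,38,0,0,0],[-20,36,0,0,0],[0,0,0,0,0]]]'

```text
time_s: 11.12
eef_pos: [0.4662, 0.1105, 0.1925]
orientation: [1.222, 1.242, -1.232]
ft_force: [-1.7, -1.0, 0.4]
gripper_width: 0.0931
```

```bash
cat > tilt.py <<'E'
from h import *
o=get_obs();M=rot(o["orientation"]);print(np.array(o["eef_pos"]).round(4));print("x axis",M[:,0].round(3),"yaw off deg",np.degrees(np.arctan2(M[1,1],M[0,1])).round(2))
E
python3 tilt.py
```

```text
[0.4662 0.1105 0.1925]
x axis [-0.031  0.023 -0.999] yaw off deg -0.84
```

Request:
move_arm --rows '[[[0,0,-20,0,0],[0,0,-20,0,0],[0,0,0,0,0]]]'

```text
time_s: 11.37
eef_pos: [0.4657, 0.1136, 0.1534]
orientation: [1.22, 1.241, -1.222]
ft_force: [-0.4, 0.0, 0.1]
gripper_width: 0.093
```

```bash
python3 see.py s3 wrist; python3 tilt.py;python3 - <<'E'
from h import *
ci=camera_info("wrist");print(proj(ci,(.4633,.1123,.055)),proj(ci,(.4633,.1123,.0)))
E
```

```text
[0.4664 0.1135 0.1547] [0.5 0.2 0.9]
[0.4664 0.1135 0.1547]
x axis [-0.024  0.023 -0.999] yaw off deg -0.44
(np.float64(321.8090221681543), np.float64(239.51654722305796)) (np.float64(323.54365679753437), np.float64(213.07756975944773))
```

View pics/s3_wrist.png

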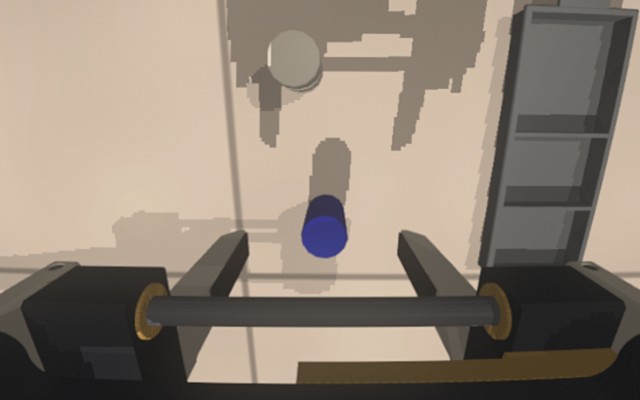

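Blue top at (325,238), as predicted within 1.5 mm. Descending.

Request:
move_arm --rows '[[[-1,-1,-20,0,0],[-1,0,-20,0,0],[-1,0,-11,0,0.2],[0,0,0,0,0.5],[0,0,0,0,0.6]]]'

```text
time_s: 11.83
eef_pos: [0.4685, 0.1103, 0.1068]
orientation: [1.226, 1.232, -1.218]
ft_force: [0.0, 0.7, -0.4]
gripper_width: 0.0772
```

Request:
move_arm --rows '[[[0,0,0,0,0.6],[0,0,0,0,0.6],[0,0,0,0,0.7],[0,0,0,0,0.8],[0,0,0,0,1]]]'

```text
time_s: 12.25
eef_pos: [0.4719, 0.1093, 0.1111]
orientation: [1.23, 1.226, -1.214]
ft_force: [-0.9, 0.6, 0.3]
gripper_width: 0.0444
```

Request:
move_arm --rows '[[[0,0,0,0,1],[0,0,0,0,1],[0,0,0,0,1]]]'

```text
time_s: 12.5
eef_pos: [0.4719, 0.1095, 0.1118]
orientation: [1.23, 1.226, -1.213]
ft_force: [0.3, -0.2, -1.1]
gripper_width: 0.0314
```

Request:
move_arm --rows '[[[0,0,12,0,1],[0,0,25,0,1],[0,0,30,0,1],[0,0,25,0,1],[0,0,0,0,1]]]'

```text
time_s: 12.92
eef_pos: [0.4691, 0.1096, 0.2045]
orientation: [1.226, 1.232, -1.219]
ft_force: [0.7, 0.9, -1.2]
gripper_width: 0.0312
```

```bash
python3 see.py l3 wrist;python3 tilt.py
```

```text
[0.4683 0.1096 0.2027] [-0.4 -0.2 -0.7]
[0.4683 0.1096 0.2027]
x axis [-0.018  0.022 -1.   ] yaw off deg -0.65
```

View pics/l3_wrist.png

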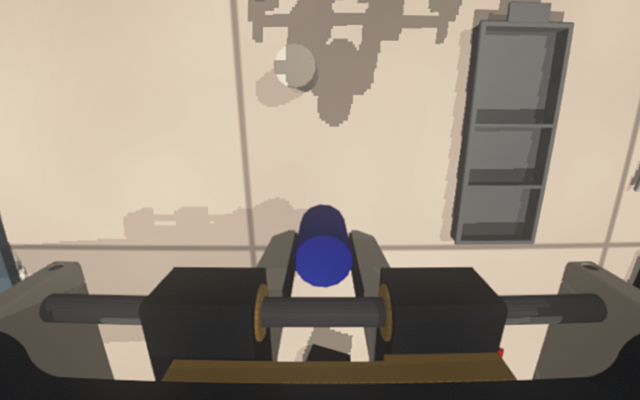

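Request:
move_arm --rows '[[[16,-36,2,0,1],[16,-36,2,0,1],[16,-36,2,0,1],[16,-36,2,0,1],[16,-36,2,0,1]]]'

```text
time_s: 13.38
eef_pos: [0.5436, -0.068, 0.2071]
orientation: [1.214, 1.252, -1.215]
ft_force: [1.4, 0.1, -1.8]
gripper_width: 0.0313
```

Request:
move_arm --rows '[[[16,-36,2,0,1],[16,-36,2,0,1],[16,-36,2,0,1],[16,-36,2,0,1],[0,0,0,0,1]]]'

```text
time_s: 13.8
eef_pos: [0.6084, -0.2255, 0.2049]
orientation: [1.215, 1.257, -1.224]
ft_force: [-0.4, 0.1, -1.2]
gripper_width: 0.0315
```

Request:
move_arm --rows '[[[16,-18,-15,0,1],[2,0,-20,0,1],[0,0,-20,0,1],[0,0,-10,0,1],[0,0,0,0,1]]]'

```text
time_s: 14.22
eef_pos: [0.6244, -0.2474, 0.1272]
orientation: [1.22, 1.264, -1.232]
ft_force: [-0.9, -0.8, -1.2]
gripper_width: 0.0317
```

```bash
python3 see.py p3 wrist;python3 tilt.py
```

```text
[ 0.6244 -0.2472  0.1278] [-0.3  0.7 -1.5]
[ 0.6244 -0.2472  0.1278]
x axis [-0.045  0.035 -0.998] yaw off deg -0.44
```

View pics/p3_wrist.png

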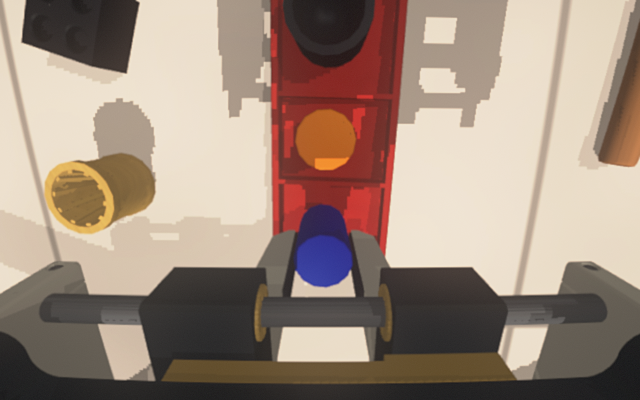

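Request:
move_arm --rows '[[[4,2,-6,0,1],[0,0,-4,0,1],[0,0,0,0,1]]]'

```text
time_s: 14.52
eef_pos: [0.6291, -0.2442, 0.1183]
orientation: [1.219, 1.264, -1.231]
ft_force: [-0.5, -0.4, -1.0]
gripper_width: 0.0315
```

Request:
move_arm --rows '[[[0,0,-3,0,1]]]'

```text
time_s: 14.6
eef_pos: [0.6298, -0.244, 0.1165]
orientation: [1.219, 1.262, -1.23]
ft_force: [0.4, -0.2, -0.7]
gripper_width: 0.0314
```

Request:
move_arm --rows '[[[0,0,-3,0,1]]]'

```text
time_s: 14.68
eef_pos: [0.6301, -0.2439, 0.1148]
orientation: [1.218, 1.261, -1.229]
ft_force: [-6.2, 1.6, 19.5]
gripper_width: 0.0312
```

Request:
move_arm --rows '[[[0,0,0,0,1],[0,0,0,0,0.6],[0,0,0,0,0.5],[0,0,0,0,0.3],[0,0,0,0,0]]]'

```text
time_s: 15.1
eef_pos: [0.6313, -0.2441, 0.118]
orientation: [1.218, 1.256, -1.226]
ft_force: [0.5, -0.2, -0.1]
gripper_width: 0.053
```

Request:
move_arm --rows '[[[0,0,0,0,0],[0,0,0,0,0],[0,0,15,0,0],[0,0,30,0,0],[0,0,30,0,0]]]'

```text
time_s: 15.52
eef_pos: [0.6275, -0.2423, 0.1864]
orientation: [1.217, 1.271, -1.233]
ft_force: [0.9, -0.5, 0.0]
gripper_width: 0.086
```

```bash
python3 see.py r3 wrist;python3 tilt.py
```

```text
[ 0.6298 -0.2435  0.1936] [ 1.6 -0.   3.1]
[ 0.6298 -0.2435  0.1936]
x axis [-0.041  0.033 -0.999] yaw off deg -0.3
```

View pics/r3_wrist.png

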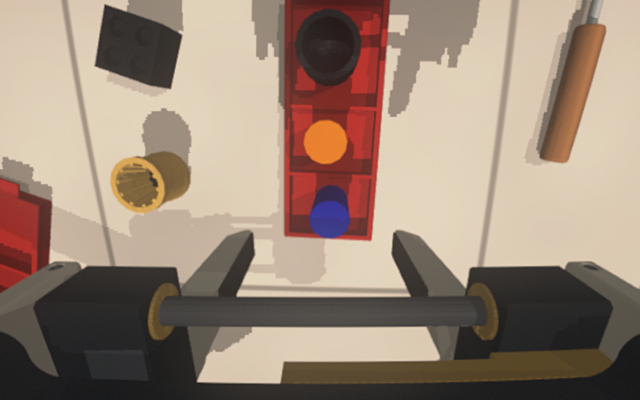

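Red tray done: cup (328,45), amber (325,140), blue (329,215), all standing. Next the brass mould at (465,-217).

Request:
move_arm --rows '[[[-37,6,0,0,0],[-37,6,0,0,0],[-37,5,0,0,0],[-37,5,0,0,0],[-14,2,0,0,0]]]'

```text
time_s: 15.98
eef_pos: [0.4676, -0.2198, 0.1955]
orientation: [1.216, 1.251, -1.222]
ft_force: [0.4, 0.9, -0.3]
gripper_width: 0.0926
```

Request:
move_arm --rows '[[[0,0,-15,0,0],[0,0,-10,0,0],[0,0,0,0,0]]]'

```text
time_s: 16.23
eef_pos: [0.4637, -0.2191, 0.1713]
orientation: [1.217, 1.248, -1.223]
ft_force: [0.1, -0.7, -0.2]
gripper_width: 0.0931
```

```bash
python3 see.py s4 wrist; python3 tilt.py;python3 - <<'E'
from h import *
ci=camera_info("wrist");print(proj(ci,(.4653,-.2175,.045)))
E
```

```text
[ 0.4642 -0.2193  0.1718] [-1.  -0.4  0.4]
[ 0.4642 -0.2193  0.1718]
x axis [-0.03   0.025 -0.999] yaw off deg -0.26
(np.float64(329.3468918944262), np.float64(221.66042640530227))
```

View pics/s4_wrist.png

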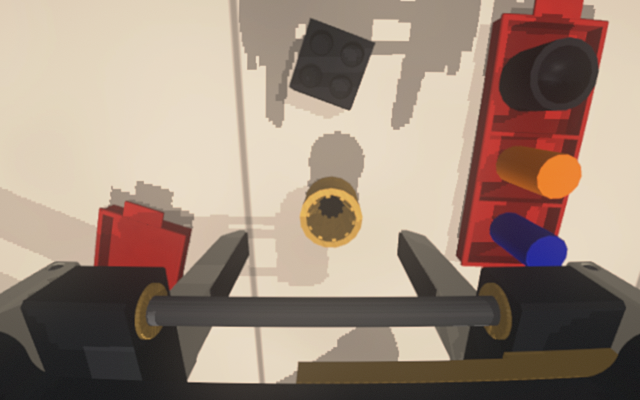

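Brass rim at (331,219), as predicted. Descending.

Request:
move_arm --rows '[[[0,2,-20,0,0],[0,1,-20,0,0],[-1,0,-20,0,0],[-1,0,-12,0,0.2],[0,0,0,0,0.5]]]'

```text
time_s: 16.7
eef_pos: [0.468, -0.2189, 0.0999]
orientation: [1.215, 1.239, -1.219]
ft_force: [-0.9, 0.5, -0.3]
gripper_width: 0.0837
```

Request:
move_arm --rows '[[[0,0,0,0,0.5],[0,0,0,0,0.5],[0,0,0,0,0.6],[0,0,0,0,0.7],[0,0,0,0,1]]]'

```text
time_s: 17.12
eef_pos: [0.471, -0.2202, 0.1023]
orientation: [1.214, 1.236, -1.217]
ft_force: [-2.2, 0.7, -0.0]
gripper_width: 0.0509
```

Request:
move_arm --rows '[[[0,0,0,0,1],[0,0,0,0,1],[0,0,0,0,1]]]'

```text
time_s: 17.37
eef_pos: [0.471, -0.2202, 0.1029]
orientation: [1.214, 1.235, -1.216]
ft_force: [-0.8, -0.1, -3.8]
gripper_width: 0.0472
```

Request:
move_arm --rows '[[[0,0,12,0,1],[0,0,25,0,1],[0,0,30,0,1],[0,0,30,0,1],[0,0,0,0,1]]]'

```text
time_s: 17.78
eef_pos: [0.4682, -0.2181, 0.2]
orientation: [1.216, 1.245, -1.219]
ft_force: [1.9, -0.5, -2.8]
gripper_width: 0.0474
```

```bash
python3 see.py l4 wrist;python3 tilt.py
```

```text
[ 0.4674 -0.2175  0.1975] [-0.1  0.3 -3.8]
[ 0.4674 -0.2175  0.1975]
x axis [-0.029  0.025 -0.999] yaw off deg -0.12
```

View pics/l4_wrist.png

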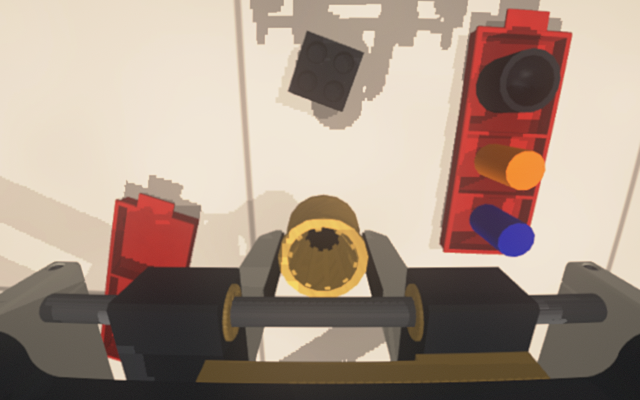

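Brass is held upright. Carrying it to the steel large compartment.

Request:
move_arm --rows '[[[14,37,1,0,1],[14,37,1,0,1],[14,37,1,0,1],[14,37,1,0,1],[14,37,1,0,1]]]'

```text
time_s: 18.25
eef_pos: [0.5345, -0.0342, 0.1962]
orientation: [1.223, 1.244, -1.238]
ft_force: [0.6, -0.5, -3.5]
gripper_width: 0.0474
```

Request:
move_arm --rows '[[[15,37,1,0,1],[15,37,1,0,1],[15,37,1,0,1],[15,37,1,0,1],[15,37,1,0,1]]]'

```text
time_s: 18.67
eef_pos: [0.6063, 0.1608, 0.1903]
orientation: [1.217, 1.255, -1.25]
ft_force: [1.8, -0.1, -4.1]
gripper_width: 0.0476
```

Request:
move_arm --rows '[[[14,25,0,0,1],[14,22,0,0,1],[0,0,-15,0,1],[0,0,-15,0,1],[0,0,0,0,1]]]'

```text
time_s: 19.08
eef_pos: [0.6325, 0.2218, 0.1468]
orientation: [1.204, 1.27, -1.25]
ft_force: [-0.4, -0.5, -3.8]
gripper_width: 0.0478
```

```bash
python3 see.py p4 wrist scene;python3 tilt.py; python3 -c "
from h import *
crop('pics/p4c.png',cv2.imread('pics/p4_scene.png'),340,120,140,130,4)"
```

```text
[0.6323 0.2216 0.1476] [-0.9  0.5 -4.1]
[0.6331 0.2211 0.1494] [-0.8 -0.6 -3.4]
[0.6331 0.2211 0.1494]
x axis [-0.061  0.026 -0.998] yaw off deg -0.54
```

View pics/p4_wrist.png

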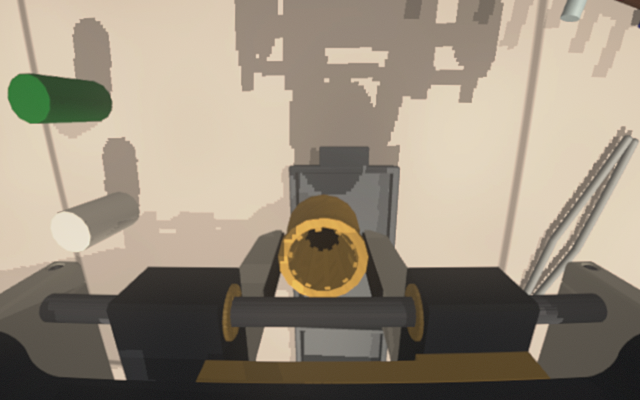

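View pics/p4c.png

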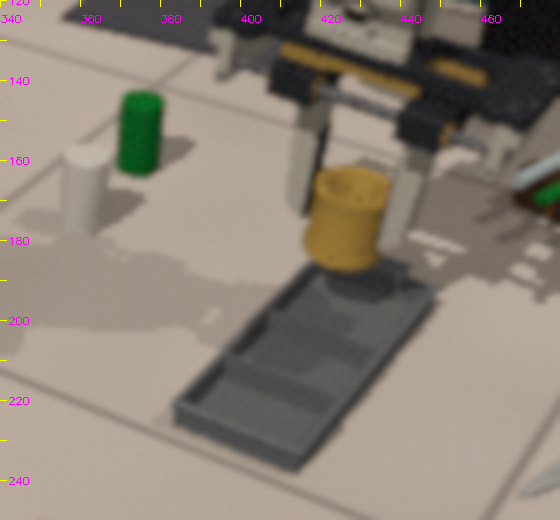

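Request:
move_arm --rows '[[[8,-4,-12,0,1],[2,0,-12,0,1],[0,0,-8,0,1],[0,0,0,0,1]]]'

```text
time_s: 19.52
eef_pos: [0.6437, 0.2152, 0.1173]
orientation: [1.209, 1.266, -1.25]
ft_force: [-1.2, 0.1, -3.7]
gripper_width: 0.0473
```

Request:
move_arm --rows '[[[0,0,-3,0,1]]]'

```text
time_s: 19.6
eef_pos: [0.6439, 0.2148, 0.1147]
orientation: [1.21, 1.265, -1.25]
ft_force: [0.7, 0.4, -3.4]
gripper_width: 0.0473
```

Request:
move_arm --rows '[[[0,0,-4,0,1],[0,0,-3,0,1]]]'

```text
time_s: 19.77
eef_pos: [0.6439, 0.2145, 0.108]
orientation: [1.211, 1.264, -1.25]
ft_force: [0.7, 0.6, -3.5]
gripper_width: 0.0474
```

Request:
move_arm --rows '[[[0,0,-3,0,1]]]'

```text
time_s: 19.85
eef_pos: [0.6439, 0.2146, 0.1059]
orientation: [1.211, 1.264, -1.249]
ft_force: [-7.5, -1.9, 21.5]
gripper_width: 0.0476
```

Request:
move_arm --rows '[[[0,0,0,0,1],[0,0,0,0,0.45],[0,0,0,0,0.4],[0,0,0,0,0.2],[0,0,0,0,0]]]'

```text
time_s: 20.27
eef_pos: [0.6452, 0.2153, 0.1093]
orientation: [1.215, 1.261, -1.244]
ft_force: [0.6, 0.7, 0.6]
gripper_width: 0.0651
```

Request:
move_arm --rows '[[[0,0,0,0,0],[0,0,0,0,0],[0,0,15,0,0],[0,0,30,0,0],[0,0,30,0,0]]]'

```text
time_s: 20.68
eef_pos: [0.6418, 0.2147, 0.1788]
orientation: [1.207, 1.269, -1.255]
ft_force: [0.8, 0.0, -0.5]
gripper_width: 0.0927
```

```bash
python3 see.py r4 wrist;python3 tilt.py
```

```text
[0.6444 0.2152 0.1861] [1.6 0.5 3.4]
[0.6444 0.2152 0.1861]
x axis [-0.054  0.027 -0.998] yaw off deg -0.74
```

View pics/r4_wrist.png

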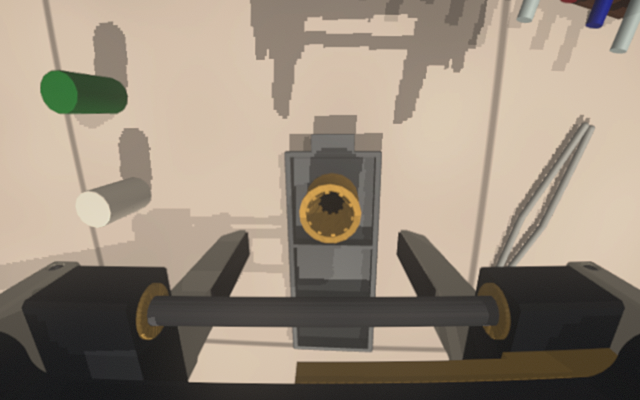

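Brass stands in the steel large compartment (330,212). Green next at (438,313).

Request:
move_arm --rows '[[[-34,16,2,0,0],[-34,16,0,0,0],[-34,16,0,0,0],[-34,16,0,0,0],[-34,16,0,0,0]]]'

```text
time_s: 21.15
eef_pos: [0.4792, 0.2929, 0.1926]
orientation: [1.231, 1.247, -1.239]
ft_force: [-0.2, 0.7, -0.4]
gripper_width: 0.0928
```

Request:
move_arm --rows '[[[-30,14,0,0,0],[0,0,-12,0,0],[0,0,-10,0,0],[0,0,0,0,0]]]'

```text
time_s: 21.48
eef_pos: [0.44, 0.3108, 0.1716]
orientation: [1.228, 1.251, -1.233]
ft_force: [-0.0, 0.6, -0.8]
gripper_width: 0.0931
```

```bash
python3 see.py s5 wrist; python3 tilt.py;python3 - <<'E'
from h import *
ci=camera_info("wrist");print(proj(ci,(.438,.3135,.055)))
E
```

```text
[0.4408 0.3108 0.1723] [-0.4 -0.9 -0.8]
[0.4408 0.3108 0.1723]
x axis [-0.035  0.032 -0.999] yaw off deg -0.96
(np.float64(324.73323953518326), np.float64(226.01286201807832))
```

View pics/s5_wrist.png

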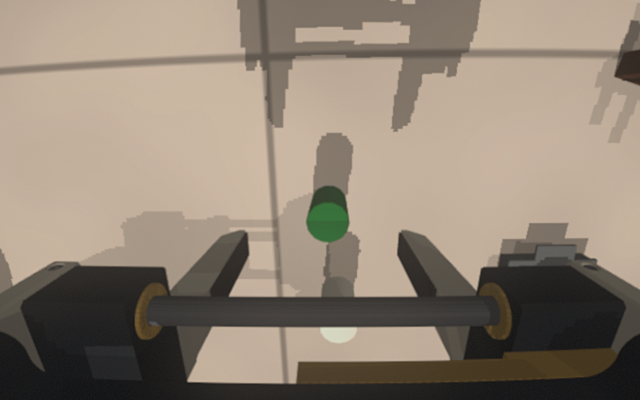

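Request:
move_arm --rows '[[[-1,3,-20,0,0],[-1,2,-20,0,0],[-1,1,-20,0,0],[-2,0,-11,0,0.2],[0,0,0,0,0.5]]]'

```text
time_s: 21.95
eef_pos: [0.444, 0.3159, 0.1013]
orientation: [1.24, 1.243, -1.228]
ft_force: [-0.3, 0.5, -0.2]
gripper_width: 0.0844
```

Request:
move_arm --rows '[[[0,0,0,0,0.6],[0,0,0,0,0.6],[0,0,0,0,0.7],[0,0,0,0,0.8],[0,0,0,0,1]]]'

```text
time_s: 22.37
eef_pos: [0.4489, 0.3152, 0.1037]
orientation: [1.246, 1.239, -1.227]
ft_force: [0.2, -0.5, -0.5]
gripper_width: 0.0508
```

Request:
move_arm --rows '[[[0,0,0,0,1],[0,0,0,0,1],[0,0,0,0,1],[0,0,0,0,1]]]'

```text
time_s: 22.7
eef_pos: [0.4494, 0.3155, 0.1053]
orientation: [1.247, 1.239, -1.225]
ft_force: [0.2, 1.1, -1.7]
gripper_width: 0.0318
```

Request:
move_arm --rows '[[[0,0,12,0,1],[0,0,25,0,1],[0,0,30,0,1],[0,0,30,0,1],[0,0,0,0,1]]]'

```text
time_s: 23.12
eef_pos: [0.4465, 0.3145, 0.203]
orientation: [1.241, 1.242, -1.232]
ft_force: [0.9, 0.2, -0.9]
gripper_width: 0.0314
```

```bash
python3 see.py l5 wrist;python3 tilt.py
```

```text
[0.4456 0.3141 0.2005] [-0.3  0.3 -0.9]
[0.4456 0.3141 0.2005]
x axis [-0.029  0.033 -0.999] yaw off deg -1.47
```

View pics/l5_wrist.png

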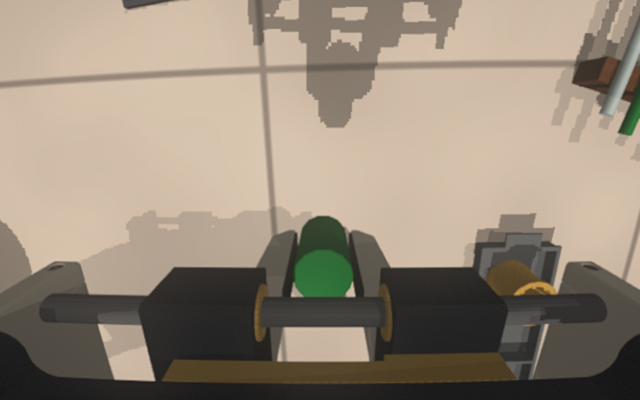

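Request:
move_arm --rows '[[[28,-24,1,0,1],[28,-24,1,0,1],[28,-24,1,0,1],[28,-24,1,0,1],[28,-24,1,0,1]]]'

```text
time_s: 23.58
eef_pos: [0.5803, 0.195, 0.2003]
orientation: [1.224, 1.257, -1.233]
ft_force: [-0.0, 0.8, -0.7]
gripper_width: 0.0319
```

Request:
move_arm --rows '[[[28,-24,1,0,1],[28,-24,0,0,1],[0,0,0,0,1]]]'

```text
time_s: 23.83
eef_pos: [0.6415, 0.139, 0.1953]
orientation: [1.224, 1.256, -1.24]
ft_force: [0.2, 0.9, -1.3]
gripper_width: 0.0314
```

Request:
move_arm --rows '[[[0,8,-20,0,1],[0,0,-20,0,1],[0,0,-18,0,1],[0,0,0,0,1]]]'

```text
time_s: 24.17
eef_pos: [0.6415, 0.143, 0.1282]
orientation: [1.226, 1.257, -1.25]
ft_force: [-1.6, -0.4, -1.2]
gripper_width: 0.0312
```

```bash
python3 see.py p5 wrist;python3 tilt.py
```

```text
[0.6419 0.1431 0.1297] [-1.   0.8 -1.3]
[0.6419 0.1431 0.1297]
x axis [-0.048  0.031 -0.998] yaw off deg -1.35
```

View pics/p5_wrist.png

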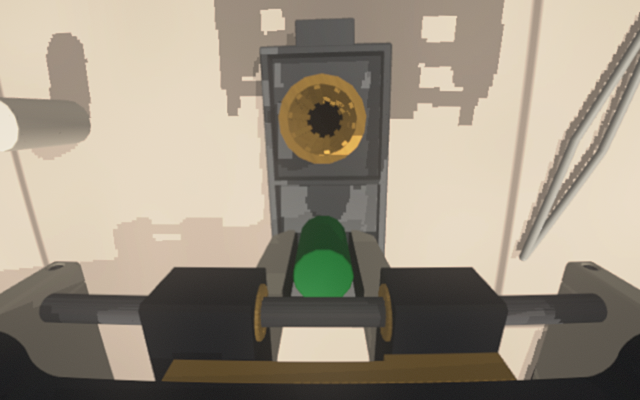

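Request:
move_arm --rows '[[[0,5,-8,0,1],[0,2,-6,0,1],[0,0,-4,0,1],[0,0,0,0,1]]]'

```text
time_s: 24.55
eef_pos: [0.6419, 0.1517, 0.1111]
orientation: [1.226, 1.256, -1.247]
ft_force: [-0.0, 0.1, -1.7]
gripper_width: 0.0313
```

Request:
move_arm --rows '[[[0,0,-3,0,1]]]'

```text
time_s: 24.63
eef_pos: [0.6425, 0.1521, 0.109]
orientation: [1.227, 1.255, -1.245]
ft_force: [0.1, -0.6, -0.5]
gripper_width: 0.0317
```

Request:
move_arm --rows '[[[0,0,-3,0,1]]]'

```text
time_s: 24.72
eef_pos: [0.6425, 0.1523, 0.1082]
orientation: [1.226, 1.254, -1.244]
ft_force: [-9.7, -2.7, 24.8]
gripper_width: 0.0317
```

Request:
move_arm --rows '[[[0,0,0,0,1],[0,0,0,0,0.6],[0,0,0,0,0.5],[0,0,0,0,0.3],[0,0,0,0,0]]]'

```text
time_s: 25.13
eef_pos: [0.644, 0.1525, 0.1118]
orientation: [1.229, 1.25, -1.239]
ft_force: [1.3, 0.3, -0.6]
gripper_width: 0.0529
```

Request:
move_arm --rows '[[[0,0,0,0,0],[0,0,0,0,0],[0,0,15,0,0],[0,0,30,0,0],[0,0,30,0,0]]]'

```text
time_s: 25.55
eef_pos: [0.6397, 0.152, 0.1799]
orientation: [1.221, 1.261, -1.252]
ft_force: [0.7, 0.1, 0.9]
gripper_width: 0.0859
```

Request:
move_arm --rows '[[[-20,0,35,0,0],[-35,-10,35,0,0],[-35,-10,30,0,0],[-35,-10,0,0,0],[0,0,0,0,0]]]'

```text
time_s: 25.97
eef_pos: [0.5203, 0.1239, 0.2774]
orientation: [1.223, 1.258, -1.249]
ft_force: [0.4, 0.4, -1.0]
gripper_width: 0.0928
```

```bash
python3 see.py f scene side; python3 -c "
from h import *
crop('pics/f1.png',cv2.imread('pics/f_scene.png'),270,130,190,200,3)
crop('pics/f2.png',cv2.imread('pics/f_side.png'),200,140,190,160,4)"
```

```text
[0.5243 0.1242 0.2791] [1.  0.9 0.6]
[0.5266 0.1244 0.2791] [ 1.  -0.7  0.6]
```

View pics/f1.png

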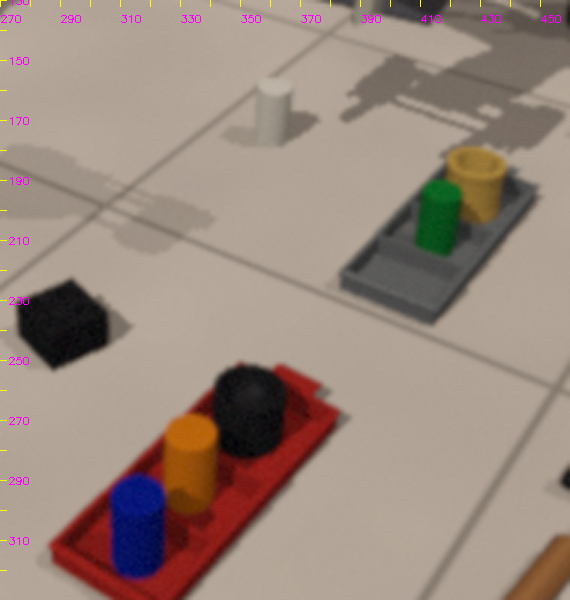

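View pics/f2.png

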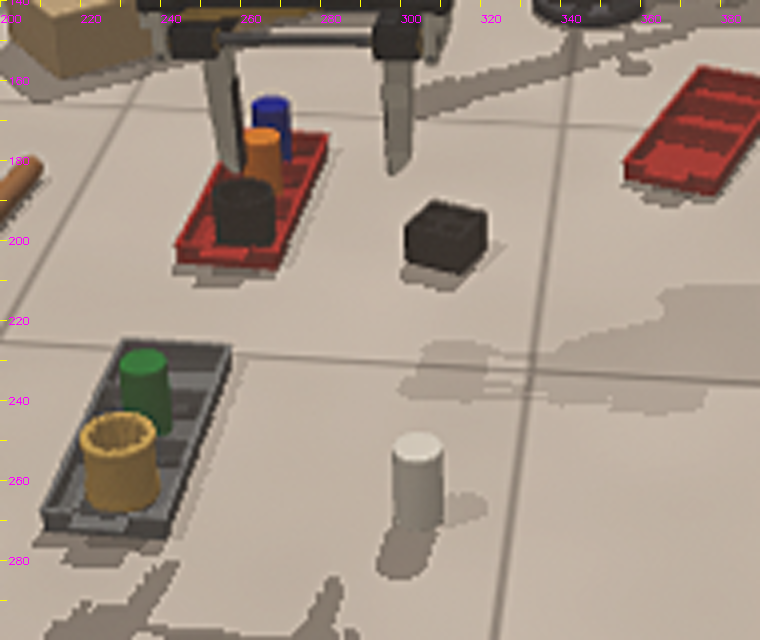

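```bash
python3 - <<'E'
from h import *
from scipy.optimize import least_squares
ci=camera_info("scene");a=np.linspace(0,6.28,48)
D={'cup':(.024,.04,(341,251.7,365.3,282.7),(627.5,-112)),'amber':(.016,.055,(324.7,268,342.7,301.7),(625.7,-182)),'blue':(.016,.055,(306.7,288,325.3,322.7),(624,-239)),
'green':(.016,.055,(409,189.7,424,215.3),(638,149)),'brass':(.024,.045,(418.7,179,439,204),(638,219))}
for k,(r,h,b,t) in D.items():
    def f(p):
        q=np.array([proj(ci,(p[0]+r*np.cos(s),p[1]+r*np.sin(s),z)) for z in(.003,.003+h) for s in a])
        return np.r_[q.min(0),q.max(0)]-b
    s=least_squares(f,[.63,0]);print(k,(s.x*1000-t).round(1),"err px",s.fun.round(1))
E
```

```text
cup [-3.7 -0.4] err px [-0.7 -0.7  0.7  0.6]
amber [-2.8  1.6] err px [-0.1 -0.2  0.1  0.2]
blue [0.5 0.4] err px [-0.1 -0.7  0.1  0.6]
green [-1.4  4.6] err px [-1.  -0.7  1.   0.6]
brass [0.8 3.9] err px [-1.2 -0.5  1.1  0.4]
```

All five are upright on the floors, within 5 mm of their compartment centres, where the slack is at least 11 mm. The white bar (272,113 in the scene crop) and the square mould are where they were. Handing in.

```bash
python3 -c "
from h import *
print(sign_off())"
```

```text
the job is handed in; nothing more can be done
None
```

Both trays are made up and the job is handed in, at about 26 s of the 109 s allowed. `sign_off()` gives no verdict.

- **Red tray:** I used the tray at y ≈ -169 mm, which is farther to the robot's left than the other red one at y ≈ -317 mm. The round graphite cup is in the large compartment, the amber bar in the middle and the blue bar in the end.
- **Bare steel tray:** The brass optic mould is in the large compartment and the green bar in the middle.

**Last checks:** In the final scene and side pictures all five pieces stand upright. Fits to the scene picture put each within 5 mm of its compartment centre, where the slack is at least 11 mm. The white bar and the square graphite mould look unmoved in those pictures. The open gripper was raised clear of everything before hand-in.

**What was less clean:**
- The gripper tilted 2–3.5° during the carries, but the pieces settled upright once released.
- The amber, blue and green bars were each nudged about 7–14 mm along the bench as the jaws closed, but stayed upright.
- Setting the cup mould down briefly gave a 43 N upward force reading at the wrist (limit 120 N). That was the held mould meeting the tray floor, not the arm or gripper body. The other four contacts were about 20–26 N.

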